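# Strap a tube to a welding fixture with a U-bolt clamp

### The job

Take the large U-bolt with the red lug out of its wooden block, pass its two legs down either side of the copper-coloured tube and feel them into the two holes of the white plate under it, then press it fully home until its bow sits on the tube, and let go. The plate may be fastened anywhere up to 15 mm either way along the tube and its holes grip the legs, so search lightly and press steadily, never leaning on the fixture with more than about 35 newtons. Leave the small yellow U-bolt and everything else where they are.

Things in the scene. Friction and masses are not known exactly. Their poses are not given: they have to be found in the camera images.
- ubolt_lug (a point): Centre of the red steel lug welded on the large U-bolt's bow, the place to grip: 30 mm along the point's x, 14 mm along its y (grip across this), 44 mm high, all but 3 mm of it above the bow. z up. At the start the U-bolt stands legs down in a 40 mm high wooden block (80 x 50 mm), 30 mm deep in two loose 13 mm holes, so it may stand a degree or two askew.
- ubolt_bow (a point): Underside of the middle of the large U-bolt's bow, 27 mm under the lug's centre; it comes to rest on the tube. Same axes.
- ubolt_legs (a point): Point midway between the two round leg ends of the large U-bolt, 88 mm under the lug's centre and 61 mm under the bow's underside. The legs, 8 mm round bar, stand at x = -23 and +23 mm of it, parallel to z, 38 mm free between them. Whole mass 0.2 kg give or take 20%.
- fixture: Welding fixture fixed to the table, dark base 110 x 250 mm; origin at table height under the tube's middle, z up, y along the tube. Level copper-coloured tube, 32 mm across, 260 mm long, axis 56 mm above the table (top 72, underside 40), held in two blue end blocks (20 mm thick, up to 66 mm high) at y = -105 and +105 mm. Do not press on it with over 35 N.
- tube_top (a point): Top of the tube at its middle, 72 mm above the table, fixed on the fixture, same axes. With the U-bolt fully home its bow touches the tube and the leg ends are 11 mm above the table, 21 mm under the white plate's upper face.
- plate_mid (a point): Point fixed on the fixture's middle, at the height of the white plate's upper face (32 mm above the table, 8 mm below the tube); fixture axes. The plate (90 x 90 x 14 mm) has two 9.6 mm through holes with 1 mm chamfers at x = -23 and +23 mm, both at the same y, anywhere from -15 to +15 mm: the plate is fastened firmly but its place along the tube is not measured; see or feel it.
- plunger (a point): Fixture's middle, 4 mm under the plate's upper face: from about this depth a sprung ball in each hole presses on the leg. Above it the legs enter freely. Pushing them on takes about 5 to 15 N in all; at the tube the force rises steeply. Let go early, the U-bolt stops short or leans: its weight does not take it home.
- smallbolt_lug (a point): Centre of the yellow lug of the smaller U-bolt (legs 30 mm apart), too narrow for this tube, in a like wooden block; leave it there. It stands as high as the large one. Which of the two places holds which U-bolt changes.
- wrench: Steel wrench lying on the table; not needed.
- brush: Brush lying on the table; not needed.
- hammer: Hammer lying on the table; not needed.
- spray: Can 56 mm wide, 130 mm tall, standing on the table; not needed.
- offcut: Dark steel block 40 x 50 x 30 mm; not needed.
- nutbin: Blue open bin 100 x 100 x 50 mm, with nuts in it; not needed.
Mind the look-alikes: they are no part of the job. What is shaped like the part that bears ubolt_lug but turquoise is not meant.

How it is judged (in metres and radians):
On the way, in this order (a step that is already met when the one before it is completed fails the run):
1. the U-bolt has been lifted clear of its block (height (world z) of ubolt_bow above 0.112 m), for 0.1 s.
2. both legs have entered the plate's holes, either side of the tube (x of ubolt_bow in the frame of fixture between -0.004 and 0.004 m and y of ubolt_bow in the frame of fixture between -0.02 and 0.02 m and z of ubolt_bow in the frame of fixture below 0.089 m and angle between ubolt_bow's own z axis and vertical below 0.15 rad), for 0.1 s.
At the end, for the whole second after the job is handed in: The large U-bolt straddles the tube with both legs through the plate's holes: the underside of its bow is within 2.5 mm of the top of the tube, within 4 mm of the tube's mid-plane and within 20 mm of the fixture's middle along the tube, upright within 7 degrees, released and at rest (x of ubolt_bow in the frame of fixture between -0.004 and 0.004 m and y of ubolt_bow in the frame of fixture between -0.02 and 0.02 m and z of ubolt_bow in the frame of fixture below 0.0745 m and angle between ubolt_bow's own z axis and vertical below 0.12 rad and linear speed of ubolt below 0.02 m/s and contact force between the fingers and ubolt below 0.1 N); the robot touches nothing.
It fails at once if the U-bolt is pressed on the fixture with more than 40 N while its legs are not yet in the holes (contact force between ubolt and fixture above 40 N and z of ubolt_bow in the frame of fixture above 0.089 m).
It fails at once if the U-bolt's contact forces on the fixture add up to more than 70 N (some 25 N of it from the sprung balls) (contact force between ubolt and fixture above 70 N).
It fails at once if the gripper or arm presses on the fixture with more than 40 N (contact force between any of the fingers, the arm and fixture above 40 N).
It fails at once if the small U-bolt or another bystander is moved by more than 30 mm (distance of any of smallbolt_lug, wrench, brush, hammer, spray, offcut, nutbin from where it was at the start of the episode above 0.03 m).
It also fails if it takes over 58 s, if anything falls off the work surface, if the arm or the gripper's body presses on something with over 40 N, if the wrist force passes 120 N, or if a joint passes its speed limit or range.

### The arm

A 7-joint arm with a two-finger parallel gripper is mounted at the origin on the work surface. World frame = base frame: x ahead of the robot, y to its left, z up, the work surface at z = 0. Lengths are in mm, angles in rad, forces in N, time in s.
With the tool pointing down it reaches from about 400 to 900 mm from the base axis. Payload 5.5 kg.
Tool frame: the origin (TCP) lies midway between the tips of the shut fingers; the grasp point (between the pads) lies manip.grip_depth behind it (manip.grip_depth is the distance from the TCP to the grasp point, in mm); x points along the fingers, y is the direction in which the jaws open and shut, and the axes are right-handed (so a half turn about x gives the same grasp; the last joint's range is limited). The gripper opens to 92 mm and grips with 3 to 60 N. Pads are 19 mm wide; open, the fingers measure 130 mm over their backs; the gripper's body (75 mm by 190 mm) begins 47 mm behind the grasp point.
Start: joints at [-0.904, 0.501, -0.427, 1.55, 0.221, 1.138, -0.21], TCP at [255.358, 597.739, 226.729] pointing down, gripper open.
Joint ranges: [-2.88, 2.88], [-0.31, 2.03], [-1.54, 1.56], [0.2, 2.42], [-1.41, 4.55], [0.19, 2.02], [-2.57, 2.57]. Speed limits (rad/s): [2.57, 2.57, 3.14, 3.14, 3.14, 3.14, 3.14].

### API

Orientations are given as a rotation vector (axis times angle).
In Python, from station import manip gives the robot as it stands.
- The arm moves only by the tool step_arm, never from a script. Its argument "plan" is a list that holds one entry, the list of rows, each a list of 7 numbers: the turn, a rotation vector about the world's x, y, z in degrees, then the shift along the world's x, y, z in cm, then the finger opening in cm, from 0 to 9.18. A call has 1 to 10 rows; each row shifts and turns the commanded pose from where the row before left it; what a row does not reach is not made up. A row lasts 1/12 s, in which the tool goes at most 41.7 mm and 7.16 degrees, less where a joint would pass 70% of its speed; a pose out of reach is approached as far as the arm can. A call is refused whole if a number of a shift passes 4.17 or a number of a turn 7.16, either way. A call with a gripper value outside its range is refused whole. The fingers move at their own pace and stop on an object; "grip_force" is the grip in N (left out, the last holds). Time passes only in rows, so rows that do not move let the fingers close. It gives the time, the measured TCP pose, the force and the opening at its end, in the units of the state.
- manip.observe(): the state, without advancing time (a new reading comes with each control period).
- manip.grab_frame(name): name is "scene" or "top" or "wrist"; returns (picture, depth): 384x512x3 uint8, red, green, blue; 384x512 float32, mm along the optical axis (not along the pixel's ray), 0 where there is no reading.
- manip.camera_info(name): a dict with "camera_matrix" (3x3 intrinsics, pixels), "origin" and "rotation" of the camera in the world; the wrist camera has in their place "tool_from_camera" (4x4, takes a point from camera to tool coordinates, whose origin is the TCP and whose axes are the tool frame's). Camera axes: x right, y down, z forward; pixel columns grow to the right and rows downward; lengths in mm; the calibration is good to about 2 mm. A picture is of the moment at which its call begins: read the wrist's pose just before it. camera_info takes no time and is no camera call.
- manip.hand_in(): hands the job in, once; it reports no verdict.
The state is a dict: "time": time; "joint_positions": joint angles; "joint_velocities": joint speeds; "tau": joint torques, N m; "position": TCP position; "ee_rot": TCP orientation; "contact_force": force on the tool from outside, world axes, zero at the start; "moment": the same for the moment, N m; "opening": finger opening in mm.
Only numpy, scipy, OpenCV 4.12 (cv2) and the standard library are available. Lean on these libraries where they do the work, as an engineer would, in place of code of your own. Each camera call takes 0.05 s, during which the arm holds its last target.

## Working session

There is one attempt and no reset: what is moved stays moved. The work goes in short steps, Python scripts to look and compute and a tool call to move; the robot and the scene stay as the last step left them, time stands still between calls to the robot, and variables do not carry over. Pictures are saved under pics/ and viewed, and the job is handed in when it is done.

Besides the shell and the picture viewer there is one more tool, called after "Call:" by a JSON object that holds its "name" and its "arguments". step_arm: Moves the arm, as the interface text tells. Its arguments: {"type":"object","properties":{"plan":{"type":"array","items":{"type":"array","items":{"type":"array","items":{"type":"number"}}}},"grip_force":{"type":"number"}},"required":["plan"]}

```bash
mkdir -p pics; ls; python3 - <<'E'
from station import manip
import cv2,numpy as np
print(manip.observe()); print(manip.grip_depth)
for n in ("scene","top"):
    p,d=manip.grab_frame(n); cv2.imwrite(f"pics/{n}0.png",p[:,:,::-1]); np.savez(f"pics/{n}0.npz",p=p,d=d); print(n,manip.camera_info(n))
print(manip.camera_info("wrist"))
E
```

```text
pics
{'time': 0.0, 'joint_positions': array([-0.9037839 ,  0.50182533, -0.42673607,  1.55147738,  0.22080872,
        1.13830438, -0.21029887]), 'joint_velocities': array([-1.91987762e-03, -1.05661709e-04,  2.57891612e-05, -7.95346142e-04,
        1.44689233e-03,  7.33606848e-05,  1.34502222e-03]), 'tau': array([-2.98481318e-04, -5.66582572e+01, -5.81612304e+00, -2.79127622e+01,
       -6.86352351e-02,  3.07206111e-02,  1.86653115e-04]), 'position': array([255.19624597, 597.02882043, 225.67622153]), 'ee_rot': array([ 0.31525401,  1.54790506, -0.31828248]), 'contact_force': array([-0.4201799 ,  1.05973997, -0.07918681]), 'moment': array([-0.02084665, -0.02498436, -0.00041904]), 'opening': 91.90654804714173}
18.8
scene {'camera_matrix': array([[426.08474379,   0.        , 250.72423082],
       [  0.        , 426.08474379, 186.28058285],
       [  0.        ,   0.        ,   1.        ]]), 'origin': array([1150.17078888,  822.7856601 ,  791.8513639 ]), 'rotation': array([-0.76211782, -2.46378442,  1.28942066])}
top {'camera_matrix': array([[424.18784668,   0.        , 254.43541453],
       [  0.        , 424.18784668, 183.52198343],
       [  0.        ,   0.        ,   1.        ]]), 'origin': array([ 369.73873648,  -47.5590732 , 1625.36439393]), 'rotation': array([-2.14891989,  2.15195482, -0.13879656])}
{'camera_matrix': array([[267.57740819,   0.        , 251.25094623],
       [  0.        , 267.57740819, 187.85280116],
       [  0.        ,   0.        ,   1.        ]]), 'tool_from_camera': array([[ 4.04078936e-04, -2.65400783e-01,  9.64138092e-01,
        -1.57039869e+02],
       [ 9.99999910e-01, -1.76045947e-05, -4.23955008e-04,
         1.46708517e+00],
       [ 1.29491252e-04,  9.64138177e-01,  2.65400752e-01,
        -7.06237857e+01],
       [ 0.00000000e+00,  0.00000000e+00,  0.00000000e+00,
         1.00000000e+00]])}
```

View pics/scene0.png

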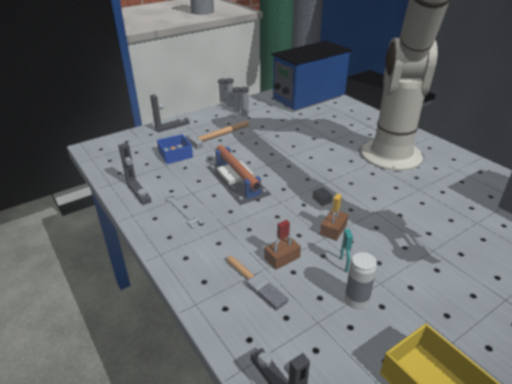

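View pics/top0.png

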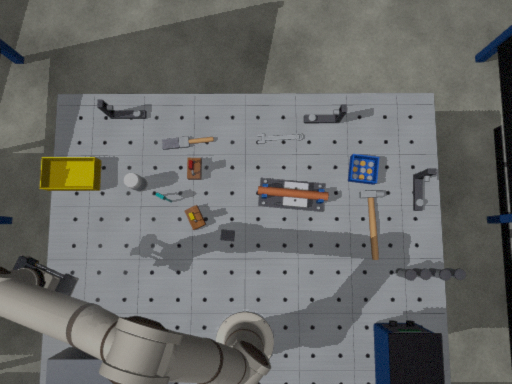

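```bash
cat > h.py <<'E'
import numpy as np,cv2
from scipy.spatial.transform import Rotation as R
def cam(manip,n,st=None):
    c=manip.camera_info(n);K=np.array(c["camera_matrix"])
    if n!="wrist": return K,R.from_rotvec(c["rotation"]).as_matrix(),np.array(c["origin"])
    T=np.array(c["tool_from_camera"]);Rt=R.from_rotvec(st["ee_rot"]).as_matrix()
    return K,Rt@T[:3,:3],Rt@T[:3,3]+st["position"]
def ray(C,uv,z):
    K,Rm,o=C;d=Rm@np.linalg.inv(K)@np.array([uv[0],uv[1],1.0]);return o+d*(z-o[2])/d[2]
def proj(C,P):
    K,Rm,o=C;q=K@(Rm.T@(np.array(P,float)-o));return q[:2]/q[2]
def pts(C,uv,dep):
    K,Rm,o=C;u=np.c_[uv,np.ones(len(uv))]@np.linalg.inv(K).T;return (u*np.asarray(dep)[:,None])@Rm.T+o
def blob(C,p,d,lo,hi,roi=None,mn=8):
    hsv=cv2.cvtColor(p,cv2.COLOR_RGB2HSV);m=cv2.inRange(hsv,np.array(lo),np.array(hi))
    if roi: mm=np.zeros_like(m);mm[roi[1]:roi[3],roi[0]:roi[2]]=255;m&=mm
    n,l,s,c=cv2.connectedComponentsWithStats(m);out=[]
    for i in range(1,n):
        if s[i,4]>=mn: out.append((c[i].round(1),s[i]))
    return m,l,out
E
python3 - <<'E'
from h import *
from station import manip
for n in("scene","top"):
    f=np.load(f"pics/{n}0.npz");p,d=f["p"],f["d"];C=cam(manip,n)
    for nm,lo,hi in(("red",(172,110,60),(180,255,255)),("red0",(0,150,60),(4,255,255)),("copper",(5,120,80),(14,255,255)),("yel",(20,120,120),(32,255,255))):
        m,l,o=blob(C,p,d,lo,hi)
        for c,s in o:
            if s[4]>12: 
                z=94 if 'copp' not in nm else 70
                print(n,nm,c,s,ray(C,c,z).round(0))
    roi=(240,190,390,300) if n=="scene" else (140,130,350,240)
    cr=p[roi[1]:roi[3],roi[0]:roi[2]];cv2.imwrite(f"pics/{n}0c.png",cv2.resize(cr,None,fx=3.5,fy=3.5,interpolation=cv2.INTER_CUBIC)[:,:,::-1])
E
```

```text
scene red [283.2 230. ] [280 226   8  10  24] [642. 194.  94.]
scene copper [130.5   1.2] [123   0  16   5  39] [  -66. -2709.    70.]
scene yel [336.8 201.9] [334 195   7  16  75] [453. 185.  94.]
scene yel [423.  361.1] [ 386  325  113   59 2058] [654. 620.  94.]
top red0 [190.2 163.9] [189 160   4   9  24] [648. 194.  94.]
top copper [193.9 167.2] [188 158  13  20 152] [640. 184.  70.]
top copper [292.4 192.7] [258 186  70  14 512] [ 544. -181.   70.]
top copper [195.7 217.4] [186 206  19  23 194] [453. 174.  70.]
top yel [ 71.5 174. ] [  40  157   55   32 1267] [611. 629.  94.]
top yel [ 41.  165.5] [ 41 159   1  14  14] [643. 743.  94.]
top yel [190.9 215.9] [188 212   7   8  30] [458. 188.  94.]
```

```bash
ls pics
```

```text
scene0.npz
scene0.png
scene0c.png
top0.npz
top0.png
top0c.png
```

View pics/scene0c.png

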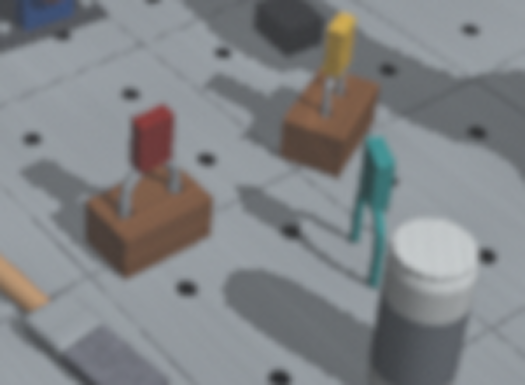

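View pics/top0c.png

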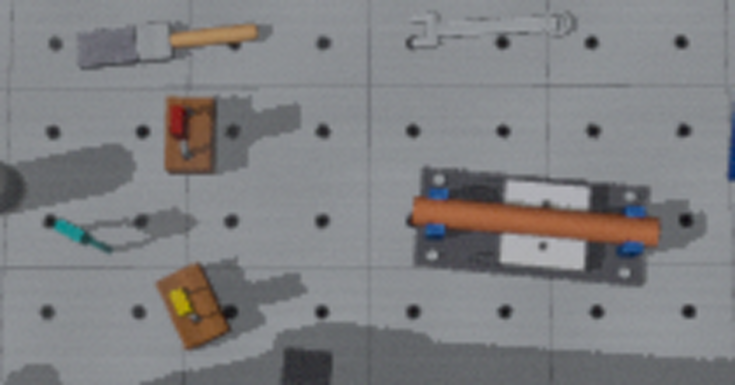

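```bash
python3 - <<'E'
from h import *
from station import manip
s=manip.observe();print(R.from_rotvec(s["ee_rot"]).as_matrix().round(3))
# depth-based: fixture corners & block axes from top
f=np.load("pics/top0.npz");p,d=f["p"],f["d"];C=cam(manip,"top")
hsv=cv2.cvtColor(p,cv2.COLOR_RGB2HSV)
for roi,lo,hi,z in(((255,180,335,206),(4,130,60),(16,255,255),72),((184,152,206,184),(4,60,40),(16,255,255),40)):
    m=cv2.inRange(hsv,lo,hi);mm=np.zeros_like(m);mm[roi[1]:roi[3],roi[0]:roi[2]]=255;m&=mm
    ys,xs=np.nonzero(m);P=np.array([ray(C,(x,y),z)[:2] for x,y in zip(xs,ys)])
    r=cv2.minAreaRect(P.astype(np.float32));print(r,len(P))
    w=P-P.mean(0);u,_,v=np.linalg.svd(w,full_matrices=False);print(P.mean(0),v[0])
E
```

```text
[[-0.001  0.393  0.92 ]
 [-0.002  0.92  -0.393]
 [-1.    -0.002 -0.   ]]
((543.0513916015625, -181.1726531982422), (255.17689514160156, 29.7364559173584), 84.89278411865234) 493
[ 543.54612324 -180.94995504] [-0.09190126 -0.99576813]
((642.1361694335938, 190.2694091796875), (77.65241241455078, 49.429019927978516), 0.9132446050643921) 243
[640.52037988 188.28522604] [-0.99809833  0.06164195]
```

Call:
{"name": "step_arm", "arguments": {"plan": [[[0,0,2.4,2.8,-2.9,0,9.18],[0,0,2.4,2.8,-2.9,0,9.18],[0,0,2.4,2.8,-2.9,0,9.18],[0,0,2.4,2.8,-2.9,0,9.18],[0,0,2.4,2.8,-2.9,0,9.18],[0,0,2.4,2.8,-2.9,0,9.18],[0,0,2.4,2.8,-2.9,0,9.18],[0,0,2.4,2.8,-2.9,0,9.18],[0,0,2.4,2.8,-2.9,0,9.18],[0,0,2.4,2.8,-2.9,0,9.18]]]}}

```text
time: 0.93
position: [536.2, 305.9, 226.4]
ee_rot: [-0.014, 1.571, 0.013]
contact_force: [0.8, 0.4, -0.1]
opening: 91.8
```

Call:
{"name": "step_arm", "arguments": {"plan": [[[0,0,0,2.7,-2.9,0,9.18],[0,0,0,2.7,-2.9,0,9.18],[0,0,0,2.7,-2.9,0,9.18],[0,0,0,2.7,-2.9,0,9.18],[0,0,0,0,0,0,9.18],[0,0,0,0,0,0,9.18]]]}}

```text
time: 1.43
position: [645.0, 187.3, 225.5]
ee_rot: [-0.008, 1.572, 0.005]
contact_force: [0.1, 0.3, -0.3]
opening: 91.4
```

```bash
cat > w.py <<'E'
import sys
from h import *
from station import manip
n=sys.argv[1];s=manip.observe();p,d=manip.grab_frame("wrist")
cv2.imwrite(f"pics/{n}.png",cv2.resize(p,None,fx=1.5,fy=1.5,interpolation=cv2.INTER_CUBIC)[:,:,::-1]);np.savez(f"pics/{n}.npz",p=p,d=d,pos=s["position"],rot=s["ee_rot"])
print({k:np.round(s[k],3) for k in("time","position","ee_rot","contact_force","opening")});print(R.from_rotvec(s["ee_rot"]).as_matrix().round(3))
E
python3 w.py w1
```

```text
{'time': np.float64(1.433), 'position': array([644.986, 187.285, 225.48 ]), 'ee_rot': array([-0.008,  1.572,  0.005]), 'contact_force': array([ 0.098,  0.253, -0.292]), 'opening': np.float64(91.419)}
[[-0.001 -0.008  1.   ]
 [-0.002  1.     0.008]
 [-1.    -0.002 -0.001]]
```

View pics/w1.png

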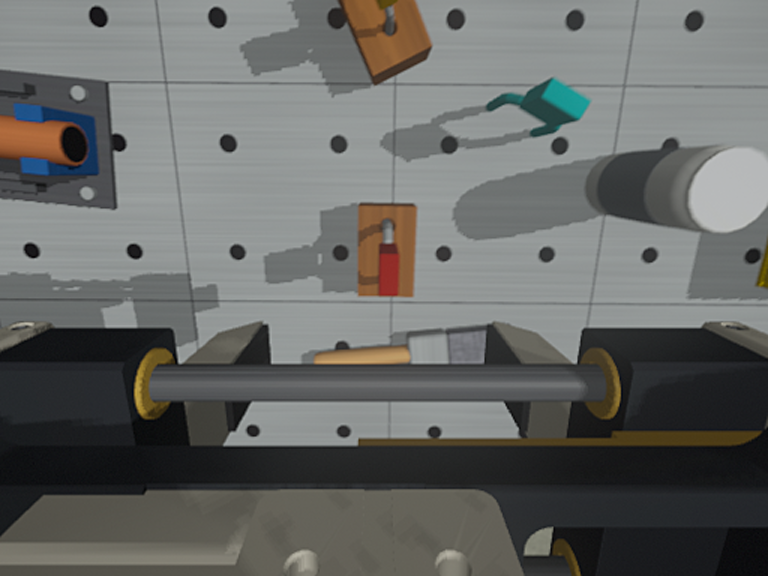

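```bash
python3 - <<'E'
from h import *
from station import manip
f=np.load("pics/w1.npz");p,d=f["p"],f["d"];s=dict(position=f["pos"],ee_rot=f["rot"]);C=cam(manip,"wrist",s)
hsv=cv2.cvtColor(p,cv2.COLOR_RGB2HSV)
m=cv2.inRange(hsv,(0,130,60),(4,255,255))|cv2.inRange(hsv,(172,130,60),(180,255,255))
m[:, :200]=0;m[:,320:]=0;m[:130]=0;m[205:]=0
ys,xs=np.nonzero(m);print(len(xs),xs.min(),xs.max(),ys.min(),ys.max())
P=pts(C,np.c_[xs,ys],d[ys,xs]);ok=d[ys,xs]>0
print(ok.sum(),np.percentile(P[ok],[2,50,98],axis=0).round(1))
top=ok&(P[:,2]>P[ok][:,2].max()-8)
T=P[top];print("top",len(T),T.min(0).round(1),T.max(0).round(1),T.mean(0).round(1))
r=cv2.minAreaRect(T[:,:2].astype(np.float32));print(r)
# bright top face by value
v=hsv[...,2];print(np.c_[ys,v[ys,xs],P[:,2].round(0)][xs==258])
# block top
mb=cv2.inRange(hsv,(5,90,60),(20,255,255));mb[:, :230]=0;mb[:,285:]=0;mb[:130]=0;mb[200:]=0
ys,xs=np.nonzero(mb);Q=pts(C,np.c_[xs,ys],d[ys,xs]);k=(Q[:,2]>34)&(Q[:,2]<46);print(k.sum(),cv2.minAreaRect(Q[k][:,:2].astype(np.float32)),np.median(Q[k][:,2]))
# tube in top view again with depth
E
```

```text
410 253 265 163 196
409 [[627.5 189.7  85.1]
 [638.7 195.7 118.5]
 [656.1 201.8 120.2]]
top 352 [627.5 189.7 113.6] [656.3 202.  120.8] [641.1 195.5 118.6]
((641.8650512695312, 195.9109649658203), (28.894718170166016, 12.245762825012207), 0.5595389604568481)
[[163.  81.  84.]
 [164.  83.  91.]
 [165.  85.  98.]
 [166.  85. 103.]
 [167.  83. 109.]
 [168.  86. 114.]
 [169. 123. 117.]
 [170. 142. 120.]
 [171. 145. 120.]
 [172. 144. 119.]
 [173. 145. 119.]
 [174. 145. 118.]
 [175. 145. 118.]
 [176. 145. 120.]
 [177. 146. 118.]
 [178. 146. 118.]
 [179. 145. 120.]
 [180. 145. 118.]
 [181. 146. 118.]
 [182. 146. 120.]
 [183. 146. 119.]
 [184. 146. 119.]
 [185. 146. 118.]
 [186. 146. 118.]
 [187. 145. 120.]
 [188. 145. 119.]
 [189. 146. 120.]
 [190. 146. 119.]
 [191. 146. 119.]
 [192. 147. 119.]
 [193. 146. 119.]
 [194. 146. 118.]
 [195. 148. 119.]
 [196. 141. 119.]]
1652 ((642.2257080078125, 195.77523803710938), (48.36924362182617, 79.70503234863281), 89.48155212402344) 38.95133322288504
```

Call:
{"name": "step_arm", "arguments": {"plan": [[[0,0,0,-0.45,-3.7,0,9.18],[0,0,0,-0.45,-3.7,0,9.18],[0,0,0,-0.45,-3.7,0,9.18],[0,0,0,-0.45,-3.7,0,9.18],[0,0,0,-0.45,-3.7,0,9.18],[0,0,0,-0.45,-3.7,0,9.18],[0,0,0,-0.45,-3.7,0,9.18],[0,0,0,-0.45,-3.7,0,9.18],[0,0,0,-0.45,-3.7,0,9.18],[0,0,0,-0.45,-3.7,0,9.18]]]}}

```text
time: 2.32
position: [598.0, -177.0, 226.9]
ee_rot: [-0.014, 1.571, 0.016]
contact_force: [-0.1, -0.6, 0.1]
opening: 91.9
```

Call:
{"name": "step_arm", "arguments": {"plan": [[[0,0,0,0,0,0,9.18],[0,0,0,0,0,0,9.18],[0,0,0,0,0,0,9.18]]]}}

```text
time: 2.57
position: [598.4, -175.8, 226.6]
ee_rot: [-0.012, 1.571, 0.015]
contact_force: [1.0, 0.3, -0.3]
opening: 91.4
```

```bash
python3 w.py w2
```

```text
{'time': np.float64(2.567), 'position': array([ 598.423, -175.808,  226.631]), 'ee_rot': array([-0.012,  1.571,  0.015]), 'contact_force': array([ 0.984,  0.282, -0.33 ]), 'opening': np.float64(91.444)}
[[-0.    -0.017  1.   ]
 [ 0.002  1.     0.017]
 [-1.     0.002 -0.   ]]
```

View pics/w2.png

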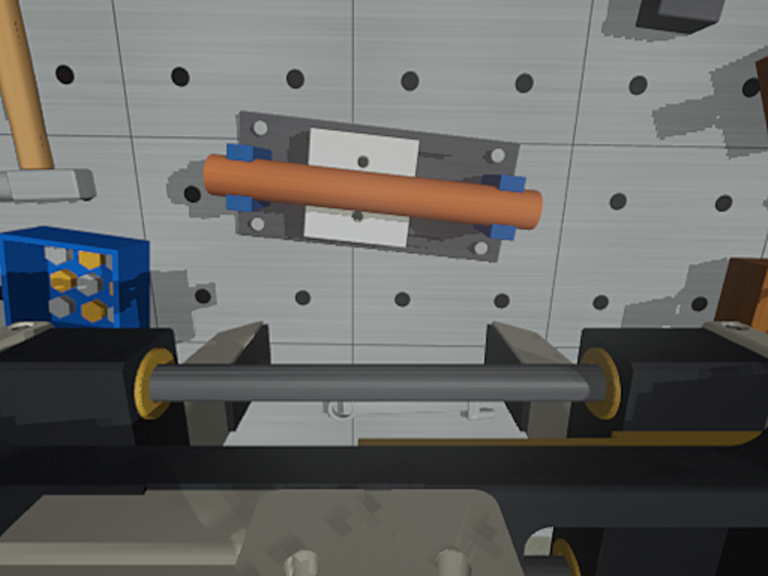

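```bash
python3 - <<'E'
from h import *
from station import manip
f=np.load("pics/w2.npz");p,d=f["p"],f["d"];s=dict(position=f["pos"],ee_rot=f["rot"]);C=cam(manip,"wrist",s)
hsv=cv2.cvtColor(p,cv2.COLOR_RGB2HSV)
# white plate
m=((hsv[...,1]<30)&(hsv[...,2]>150)).astype(np.uint8);m[:80]=0;m[170:]=0;m[:,:195]=0;m[:,290:]=0
ys,xs=np.nonzero(m);P=pts(C,np.c_[xs,ys],d[ys,xs]);k=abs(P[:,2]-32)<6
print("plate",k.sum(),np.median(P[k,2]),cv2.minAreaRect(P[k][:,:2].astype(np.float32)))
# tube
mt=cv2.inRange(hsv,(4,120,60),(14,255,255));mt[:95]=0;mt[160:]=0;mt[:,:130]=0;mt[:,370:]=0
ys,xs=np.nonzero(mt);P=pts(C,np.c_[xs,ys],d[ys,xs]);k=(P[:,2]>40)&(P[:,2]<76);Q=P[k]
print("tube zmax",np.percentile(Q[:,2],[50,98,99.5]),cv2.minAreaRect(Q[:,:2].astype(np.float32)))
# near crest fit: pixels z>67
T=Q[Q[:,2]>66];vx,vy,x0,y0=cv2.fitLine(T[:,:2].astype(np.float32),cv2.DIST_HUBER,0,.01,.01).ravel();print("crest",vx,vy,x0,y0)
# circle fit in cross-section
ax=np.array([vx,vy]);nrm=np.array([-vy,vx]);t=Q[:,:2]@nrm;from scipy.optimize import least_squares
r=least_squares(lambda q:np.hypot(t-q[0],Q[:,2]-q[1])-16,[t.mean(),56],loss="soft_l1");print("fit axis",r.x, "crest t",(np.array([x0,y0])@nrm))
# ends
a=Q[:,:2]@ax;print("ends",np.percentile(a,[0,.3,50,99.7,100]))
# dark holes
for nm,(x,y) in(("h-",(242,107.3)),("h+",(238,143))):
    x0,y0=int(x)-8,int(y)-8;g=hsv[y0:y0+17,x0:x0+17,2];dk=(g<120)
    n,l,st,c=cv2.connectedComponentsWithStats(dk.astype(np.uint8))
    for i in range(1,n): print(nm,st[i],(c[i]+[x0,y0]).round(2),ray(C,c[i]+[x0,y0],32).round(1))
cv2.imwrite("pics/w2c.png",cv2.resize(p[85:175,190:300],None,fx=7,fy=6,interpolation=cv2.INTER_NEAREST)[:,:,::-1])
E
```

```text
plate 2847 30.921134140791764 ((542.8526611328125, -190.5746612548828), (89.78535461425781, 89.69757843017578), 84.65562438964844)
tube zmax [68.81173058 71.68460548 72.10729543] ((544.2535400390625, -177.86288452148438), (258.99981689453125, 31.127531051635742), 84.73735809326172)
crest 0.0924184 0.99572027 543.39496 -179.58754
fit axis [-558.07518339   54.65493875] crest t -557.66656
ends [-256.29932127 -255.18572014 -129.38918547    1.23322937    2.69722325]
h- [ 5  5  7  8 42] [241.67 107.5 ] [ 520.3 -188.    32. ]
h+ [ 0  2 17 10 78] [238.01 141.18] [ 562.4 -192.4   32. ]
```

View pics/w2c.png

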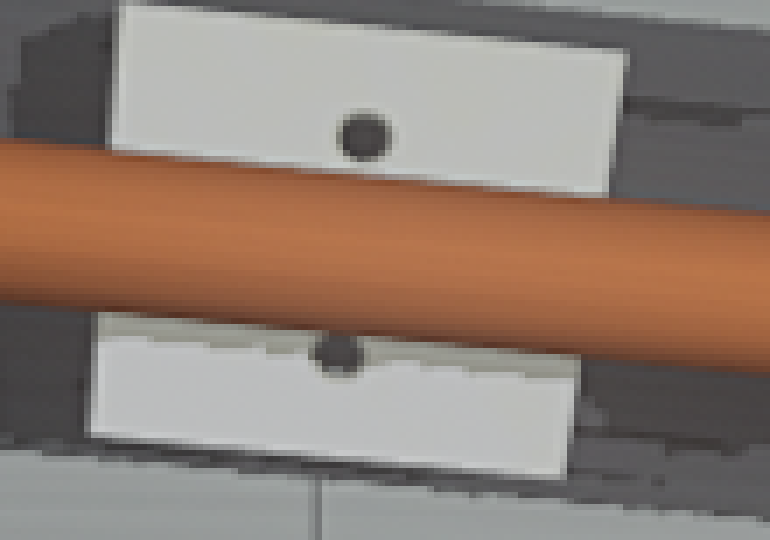

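Call:
{"name": "step_arm", "arguments": {"plan": [[[0,0,-0.1,0.44,3.72,0,9.18],[0,0,-0.1,0.44,3.72,0,9.18],[0,0,-0.1,0.44,3.72,0,9.18],[0,0,-0.1,0.44,3.72,0,9.18],[0,0,-0.1,0.44,3.72,0,9.18],[0,0,-0.1,0.44,3.72,0,9.18],[0,0,-0.1,0.44,3.72,0,9.18],[0,0,-0.1,0.44,3.72,0,9.18],[0,0,-0.1,0.44,3.72,0,9.18],[0,0,-0.1,0.44,3.72,0,9.18]]]}}

```text
time: 3.45
position: [640.9, 199.0, 227.0]
ee_rot: [-0.001, 1.571, 0.003]
contact_force: [0.0, -0.2, 0.1]
opening: 92.1
```

Call:
{"name": "step_arm", "arguments": {"plan": [[[0,0,0,0,0,-2,6],[0,0,0,0,0,-2,6],[0,0,0,0,0,0,6],[0,0,0,0,0,0,6]]]}}

```text
time: 3.78
position: [640.4, 195.6, 185.6]
ee_rot: [-0.001, 1.574, 0.0]
contact_force: [-0.7, 0.2, 0.8]
opening: 69.4
```

```bash
python3 w.py w3
```

```text
{'time': np.float64(3.783), 'position': array([640.379, 195.562, 185.575]), 'ee_rot': array([-1.000e-03,  1.574e+00,  0.000e+00]), 'contact_force': array([-0.688,  0.157,  0.794]), 'opening': np.float64(69.383)}
[[-0.003 -0.001  1.   ]
 [-0.     1.     0.001]
 [-1.    -0.    -0.003]]
```

View pics/w3.png

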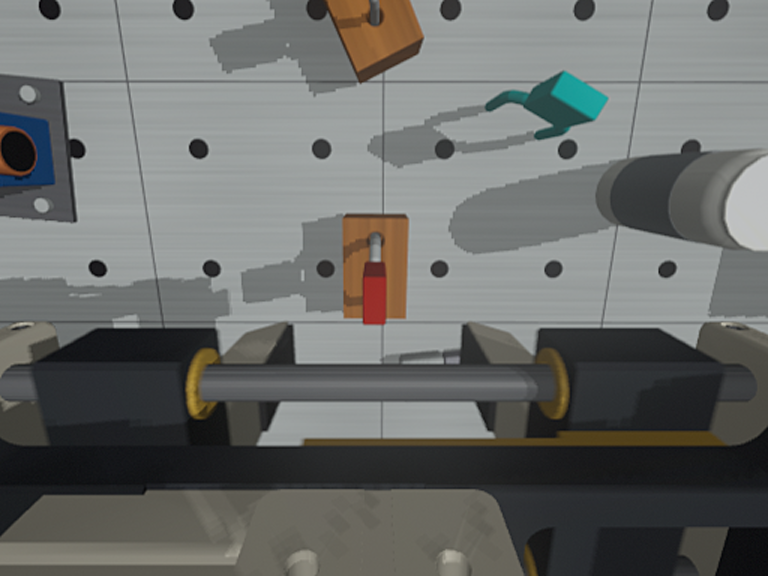

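Call:
{"name": "step_arm", "arguments": {"plan": [[[0,0,0,0.1,0,-2.5,6],[0,0,0,0.1,0,-2.5,6],[0,0,0,0,0,-2.0,6],[0,0,0,0,0,-2.0,6],[0,0,0,0,0,-1.4,6],[0,0,0,0,0,0,6],[0,0,0,0,0,0,6]]]}}

```text
time: 4.42
position: [644.6, 193.8, 83.3]
ee_rot: [0.002, 1.571, -0.002]
contact_force: [-0.4, 0.6, 0.3]
opening: 60.4
```

```bash
python3 w.py w4
```

```text
{'time': np.float64(4.417), 'position': array([644.566, 193.766,  83.275]), 'ee_rot': array([ 0.002,  1.571, -0.002]), 'contact_force': array([-0.356,  0.621,  0.258]), 'opening': np.float64(60.42)}
[[-0.     0.003  1.   ]
 [ 0.     1.    -0.003]
 [-1.     0.    -0.   ]]
```

View pics/w4.png

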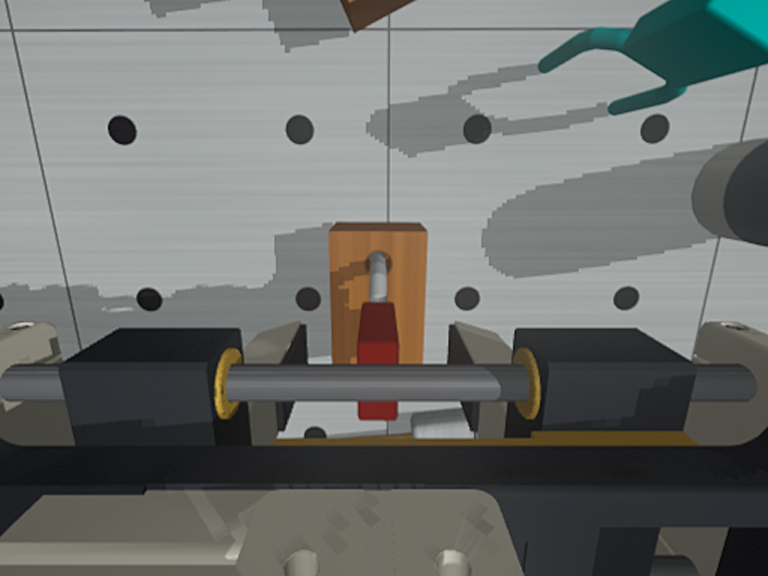

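Call:
{"name": "step_arm", "arguments": {"plan": [[[0,0,0,-0.15,0,-0.1,3],[0,0,0,0,0,0,2],[0,0,0,0,0,0,1],[0,0,0,0,0,0,0.5],[0,0,0,0,0,0,0.5],[0,0,0,0,0,0,0.5],[0,0,0,0,0,0,0.5],[0,0,0,0,0,0,0.5]]], "grip_force": 40}}

```text
time: 5.13
position: [642.9, 193.7, 81.7]
ee_rot: [0.002, 1.571, -0.002]
contact_force: [0.3, 0.9, -0.2]
opening: 14.0
```

```bash
python3 w.py w5
```

```text
{'time': np.float64(5.133), 'position': array([642.852, 193.714,  81.706]), 'ee_rot': array([ 0.002,  1.571, -0.002]), 'contact_force': array([ 0.252,  0.876, -0.196]), 'opening': np.float64(14.007)}
[[-0.     0.002  1.   ]
 [-0.     1.    -0.002]
 [-1.    -0.    -0.   ]]
```

View pics/w5.png

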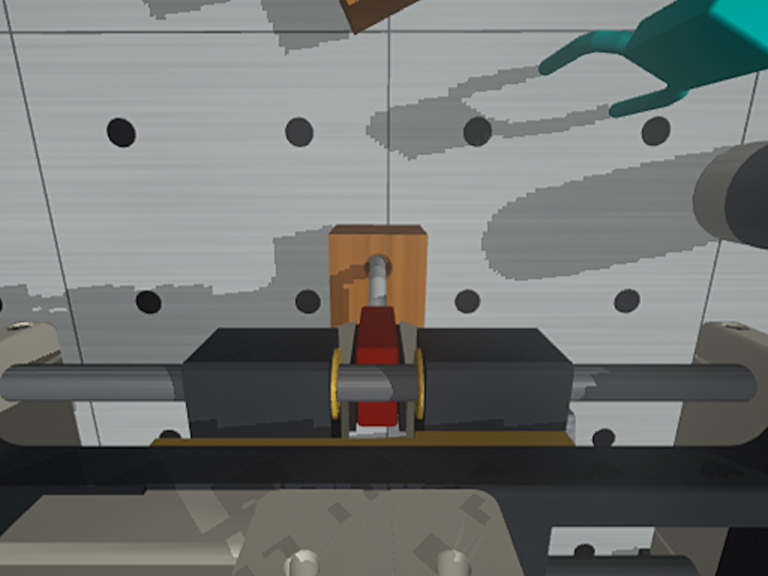

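Call:
{"name": "step_arm", "arguments": {"plan": [[[0,0,0,0,0,1,0.5],[0,0,0,0,0,2,0.5],[0,0,0,0,0,2.5,0.5],[0,0,0,0,0,2.5,0.5],[0,0,0,0,0,2,0.5],[0,0,0,0,0,0.5,0.5],[0,0,0,0,0,0,0.5],[0,0,0,0,0,0,0.5]]]}}

```text
time: 5.85
position: [642.4, 193.4, 186.1]
ee_rot: [0.002, 1.572, -0.002]
contact_force: [-0.6, -0.5, -2.4]
opening: 13.9
```

```bash
python3 w.py w6; python3 - <<'E'
from h import *
from station import manip
p,d=manip.grab_frame("scene");cv2.imwrite("pics/s6.png",cv2.resize(p[120:300,200:400],None,fx=3.5,fy=3,interpolation=cv2.INTER_CUBIC)[:,:,::-1])
E
```

```text
{'time': np.float64(5.85), 'position': array([642.352, 193.425, 186.071]), 'ee_rot': array([ 0.002,  1.572, -0.002]), 'contact_force': array([-0.575, -0.538, -2.408]), 'opening': np.float64(13.92)}
[[-0.001  0.002  1.   ]
 [-0.     1.    -0.002]
 [-1.    -0.    -0.001]]
```

View pics/w6.png

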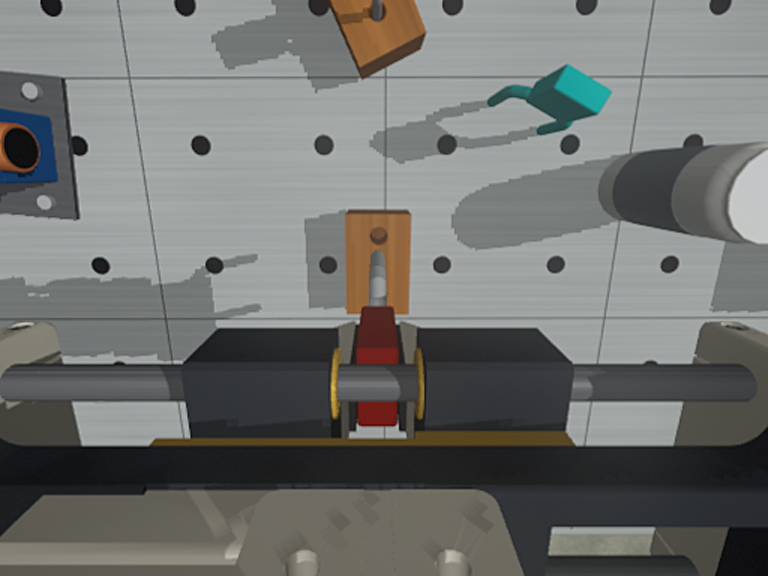

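View pics/s6.png

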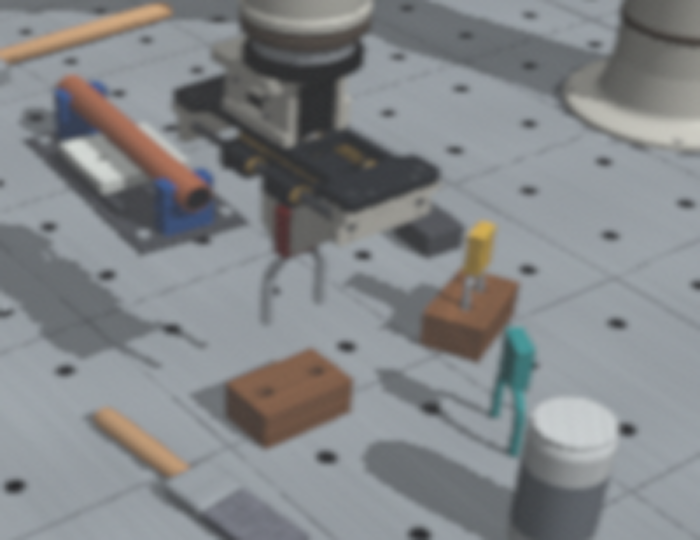

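Call:
{"name": "step_arm", "arguments": {"plan": [[[0,0,0,-0.4,-1.6,0,0.5],[0,0,-0.5,-0.9,-3.4,0,0.5],[0,0,-0.6,-0.9,-3.6,0,0.5],[0,0,-0.6,-0.9,-3.6,0,0.5],[0,0,-0.6,-0.9,-3.6,0,0.5],[0,0,-0.6,-0.9,-3.6,0,0.5],[0,0,-0.6,-0.9,-3.6,0,0.5],[0,0,-0.6,-0.9,-3.6,0,0.5],[0,0,-0.6,-0.9,-3.6,0,0.5],[0,0,-0.5,-0.9,-3.6,0,0.5]]]}}

```text
time: 6.78
position: [555.7, -146.7, 185.6]
ee_rot: [0.074, 1.572, -0.074]
contact_force: [0.6, -0.2, -2.0]
opening: 13.9
```

Call:
{"name": "step_arm", "arguments": {"plan": [[[0,0,0,-0.9,-2.8,0,0.5],[0,0,0,-0.4,-1.5,0,0.5],[0,0,0,0,0,0,0.5],[0,0,0,0,0,0,0.5],[0,0,0,0,0,0,0.5]]]}}

```text
time: 7.2
position: [544.3, -186.4, 185.9]
ee_rot: [0.074, 1.571, -0.072]
contact_force: [0.1, 0.6, -2.3]
opening: 14.1
```

```bash
python3 w.py w7
```

```text
{'time': np.float64(7.2), 'position': array([ 544.332, -186.393,  185.946]), 'ee_rot': array([ 0.074,  1.571, -0.072]), 'contact_force': array([ 0.08 ,  0.644, -2.274]), 'opening': np.float64(14.061)}
[[-0.001  0.093  0.996]
 [ 0.001  0.996 -0.093]
 [-1.     0.001 -0.001]]
```

View pics/w7.png

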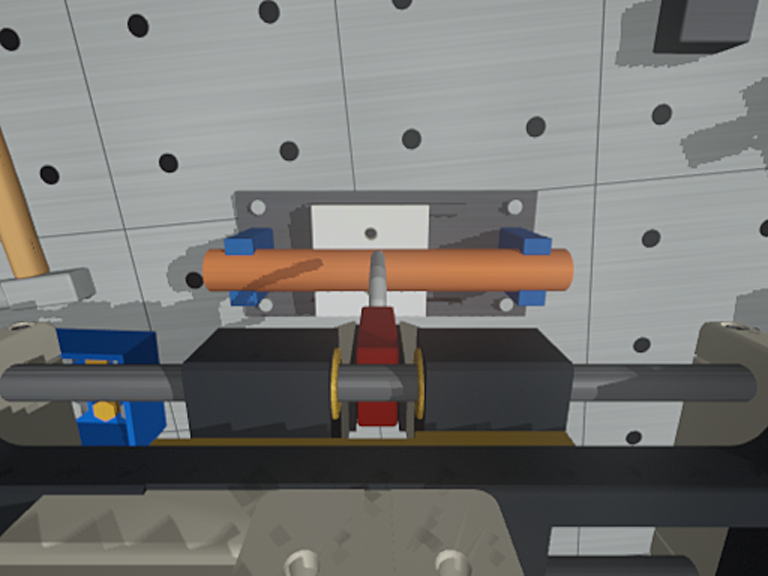

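```bash
cat > rel.py <<'E'
import sys
from h import *
from station import manip
n=sys.argv[1]
f=np.load(f"pics/{n}.npz");p,d=f["p"],f["d"];s=dict(position=f["pos"],ee_rot=f["rot"]);C=cam(manip,"wrist",s)
hsv=cv2.cvtColor(p,cv2.COLOR_RGB2HSV);tc=f["pos"];Rt=R.from_rotvec(f["rot"]).as_matrix()
m=((hsv[...,1]<30)&(hsv[...,2]>150)).astype(np.uint8);m[:120]=0;m[215:]=0;m[:,:195]=0;m[:,300:]=0
l=cv2.connectedComponentsWithStats(m);i=1+np.argmax(l[2][1:,4]);m=(l[1]==i).astype(np.uint8)
ys,xs=np.nonzero(m);x0,x1,y0,y1=xs.min(),xs.max(),ys.min(),ys.max();print("plate px",x0,x1,y0,y1)
for x in((x0,(y0+10)),(x1+1,(y0+10)),((x0+x1)/2,y0)): print("edge tool-rel",(Rt.T@(ray(C,x,32)-tc)).round(1))
cn,_=cv2.findContours(1-m[y0:y1,x0:x1],cv2.RETR_LIST,cv2.CHAIN_APPROX_NONE)
dk=((hsv[...,2]<110)&(np.arange(512)[None]>x0+10)&(np.arange(512)[None]<x1-10)&(np.arange(384)[:,None]>y0+4)&(np.arange(384)[:,None]<y1)).astype(np.uint8)
dk[(hsv[...,1]>90)]=0
_,_,st,c=cv2.connectedComponentsWithStats(dk)
for a,b in zip(st[1:],c[1:]):
    if a[4]>8: w=ray(C,b+.0,31.5);print("dark",a,b.round(1),"world",w.round(1),"tool",(Rt.T@(w-tc)).round(1))
# lug & leg columns
mr=cv2.inRange(hsv,(0,130,40),(4,255,255))|cv2.inRange(hsv,(172,130,40),(180,255,255));mr[:200]=0;mr[290:]=0
ys,xs=np.nonzero(mr);P=pts(C,np.c_[xs,ys],d[ys,xs]);T=(P-tc)@Rt;k=d[ys,xs]>0
print("lug tool x,y,z pct",np.percentile(T[k],[2,50,98],axis=0).round(1).tolist())
# leg: grey pixels near
D=pts(C,np.c_[np.tile(np.arange(230,275),130),np.repeat(np.arange(90,220),45)],d[90:220,230:275].ravel());T=(D-tc)@Rt
k=(abs(T[:,1])<15)&(T[:,2]<-10)&(T[:,2]>-40)&(T[:,0]>-25)&(T[:,0]<85)
T=T[k];print("leg pts",len(T))
for lo in range(-10,80,10):
    q=T[(T[:,0]>=lo)&(T[:,0]<lo+10)]
    if len(q)>2: print(lo,len(q),q.min(0).round(1),q.max(0).round(1))
E
python3 rel.py w7
```

```text
plate px 208 285 137 165
edge tool-rel [153.9 -49.  -33.7]
edge tool-rel [154.   41.2 -33.6]
edge tool-rel [154.   -4.4 -45.1]
dark [244 153   7   6  35] [246.9 155.2] world [ 519.8 -188.    31.5] tool [154.5  -4.  -24.1]
lug tool x,y,z pct [[-38.7, -5.2, -16.0], [-36.3, 1.0, -14.6], [0.4, 7.6, 13.3]]
leg pts 834
-10 189 [ -9.9 -12.  -15.7] [ -0.   14.9 -10. ]
0 111 [  0.   -9.  -18.1] [ 10.   11.6 -10. ]
10 175 [ 10.   -2.5 -25.6] [ 19.9   5.  -13.9]
20 74 [ 20.1  -2.6 -27.2] [ 29.7   5.2 -22. ]
30 32 [ 30.1  -2.7 -27.4] [ 39.9   4.7 -23. ]
40 26 [ 40.4  -2.2 -27.3] [ 49.9   4.8 -25.1]
50 23 [ 50.1  -2.4 -27.5] [ 59.8   4.9 -24.7]
60 19 [ 60.4  -2.6 -27.4] [ 68.4   5.1 -24.1]
```

Call:
{"name": "step_arm", "arguments": {"plan": [[[0,0,0,-0.1,-0.5,0,0.5],[0,0,0,0,0,-1.5,0.5],[0,0,0,0,0,-1.5,0.5],[0,0,0,0,0,-0.4,0.5],[0,0,0,0,0,0,0.5],[0,0,0,0,0,0,0.5]]]}}

```text
time: 7.75
position: [544.1, -191.7, 152.8]
ee_rot: [0.072, 1.57, -0.072]
contact_force: [0.2, 0.2, -1.3]
opening: 13.8
```

```bash
python3 w.py w8;python3 rel.py w8
```

```text
{'time': np.float64(7.75), 'position': array([ 544.086, -191.693,  152.85 ]), 'ee_rot': array([ 0.072,  1.57 , -0.072]), 'contact_force': array([ 0.216,  0.167, -1.262]), 'opening': np.float64(13.835)}
[[-0.     0.092  0.996]
 [ 0.     0.996 -0.092]
 [-1.     0.    -0.   ]]
plate px 207 294 139 171
edge tool-rel [120.8 -44.8 -35.5]
edge tool-rel [120.9  46.4 -35.5]
edge tool-rel [120.9   0.3 -45.7]
dark [247 156   8   8  44] [251.  159.5] world [ 519.7 -188.7   31.5] tool [121.4   0.8 -24.5]
dark [248 168   5   3  12] [249.8 169. ] world [ 529.8 -190.8   31.5] tool [121.4  -0.4 -14.3]
lug tool x,y,z pct [[-38.7, -5.3, -16.0], [-36.2, 1.0, -14.5], [0.3, 7.6, 13.3]]
leg pts 858
-10 193 [-10.  -11.9 -15.9] [ -0.   14.9 -10. ]
0 110 [  0.   -5.4 -18.8] [ 10.    7.9 -14.2]
10 178 [ 10.1  -2.5 -25.1] [ 19.9   5.1 -13.8]
20 74 [ 20.1  -2.7 -27.2] [ 30.    5.3 -22. ]
30 32 [ 30.4  -2.  -27.5] [ 39.9   5.3 -23.8]
40 24 [ 40.1  -2.2 -27.6] [ 49.3   4.8 -25.1]
50 25 [ 50.   -2.4 -27.5] [ 59.7   5.  -24.7]
60 20 [ 60.5  -2.5 -27.3] [ 68.9   5.1 -24.3]
```

View pics/w8.png

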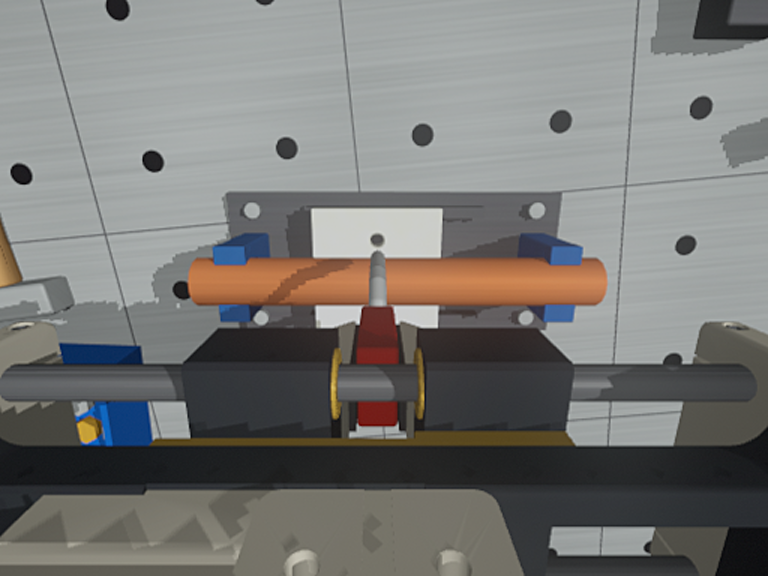

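Call:
{"name": "step_arm", "arguments": {"plan": [[[0,0,0,-0.07,-0.03,0,0.5],[0,0,0,0,0,-0.8,0.5],[0,0,0,0,0,-1,0.5],[0,0,0,0,0,-1,0.5],[0,0,0,0,0,-0.7,0.5],[0,0,0,0,0,0,0.5],[0,0,0,0,0,0,0.5]]]}}

```text
time: 8.38
position: [542.4, -192.3, 116.6]
ee_rot: [0.074, 1.572, -0.073]
contact_force: [0.8, 0.0, -0.4]
opening: 13.9
```

```bash
python3 w.py w9;python3 rel.py w9
```

```text
{'time': np.float64(8.383), 'position': array([ 542.42 , -192.289,  116.639]), 'ee_rot': array([ 0.074,  1.572, -0.073]), 'contact_force': array([ 0.756,  0.013, -0.426]), 'opening': np.float64(13.89)}
[[-0.002  0.093  0.996]
 [ 0.001  0.996 -0.093]
 [-1.     0.001 -0.002]]
plate px 202 299 144 182
edge tool-rel [ 84.7 -43.5 -35.5]
edge tool-rel [ 84.7  45.2 -35.5]
edge tool-rel [ 84.7   0.4 -44.5]
dark [247 164  10  18  78] [250.1 170.7] world [ 522.3 -190.3   31.5] tool [ 85.2   0.  -20. ]
lug tool x,y,z pct [[-46.1, -5.4, -18.6], [-36.3, 1.0, -14.5], [0.3, 7.6, 13.3]]
leg pts 1225
-10 191 [ -9.9 -12.  -15.9] [ -0.1  14.9 -10. ]
0 108 [  0.   -9.  -18.1] [ 10.    7.9 -10. ]
10 180 [ 10.   -2.5 -25.1] [ 20.    5.  -14.2]
20 76 [ 20.1  -2.6 -27.1] [ 30.    5.2 -21.3]
30 29 [ 30.4  -2.1 -27.7] [ 39.3   4.7 -25.4]
40 42 [ 40.5 -14.3 -27.4] [ 50.   13.7 -10.1]
50 244 [ 50.1 -14.9 -27.5] [ 59.9  14.9 -10.2]
60 38 [ 60.  -14.3 -27.4] [ 68.3  12.6 -15.1]
```

View pics/w9.png

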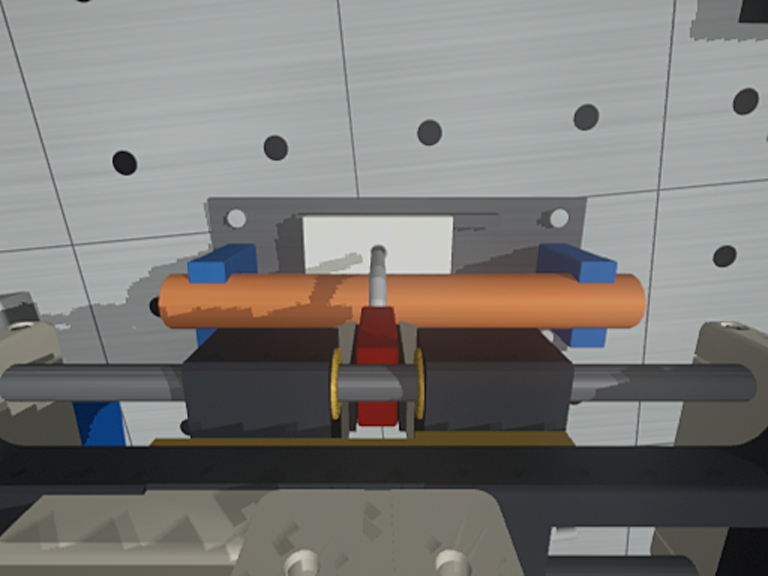

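```bash
python3 - <<'E'
from h import *
f=np.load("pics/w9.npz");p=f["p"]
cv2.imwrite("pics/w9c.png",cv2.resize(p[150:200,225:280],None,fx=12,fy=12,interpolation=cv2.INTER_NEAREST)[:,:,::-1])
E
```

View pics/w9c.png

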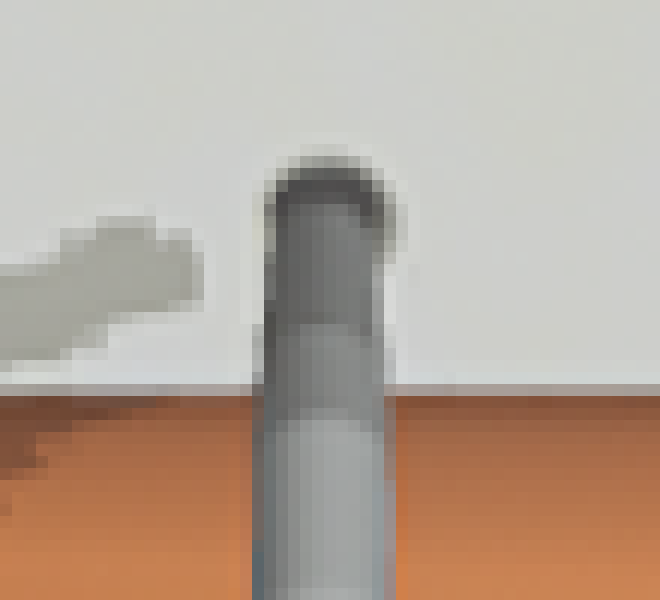

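Call:
{"name": "step_arm", "arguments": {"plan": [[[0,0,0,0.05,0,-0.5,0.5],[0,0,0,0,0,-0.5,0.5],[0,0,0,0,0,-0.2,0.5],[0,0,0,0,0,-0.1,0.5],[0,0,0,0,0,0,0.5],[0,0,0,0,0,0,0.5]]]}}

```text
time: 8.93
position: [543.7, -192.5, 104.7]
ee_rot: [0.073, 1.57, -0.073]
contact_force: [-0.1, 0.3, -0.7]
opening: 14.1
```

Call:
{"name": "step_arm", "arguments": {"plan": [[[0,0,0,0,0,-0.1,0.5],[0,0,0,0,0,-0.1,0.5],[0,0,0,0,0,0,0.5]]]}}

```text
time: 9.18
position: [543.6, -192.6, 102.7]
ee_rot: [0.073, 1.57, -0.073]
contact_force: [0.3, 0.6, -1.4]
opening: 13.8
```

```bash
python3 w.py w10;python3 - <<'E'
from h import *
f=np.load("pics/w10.npz");p=f["p"]
cv2.imwrite("pics/w10c.png",cv2.resize(p[155:205,225:280],None,fx=12,fy=12,interpolation=cv2.INTER_NEAREST)[:,:,::-1])
E
```

```text
{'time': np.float64(9.183), 'position': array([ 543.638, -192.579,  102.656]), 'ee_rot': array([ 0.073,  1.57 , -0.073]), 'contact_force': array([ 0.311,  0.609, -1.354]), 'opening': np.float64(13.782)}
[[-0.     0.093  0.996]
 [ 0.     0.996 -0.093]
 [-1.     0.    -0.   ]]
```

View pics/w10c.png

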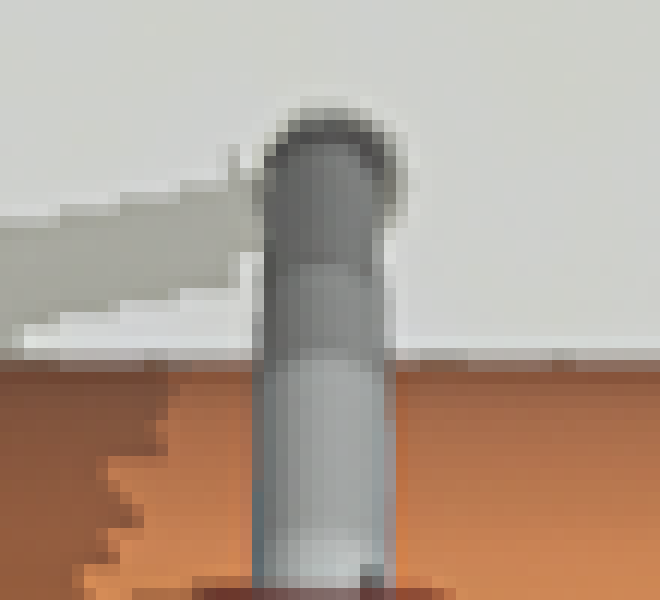

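Call:
{"name": "step_arm", "arguments": {"plan": [[[0,0,0,0,0.05,-0.1,0.5],[0,0,0,0,0,-0.1,0.5],[0,0,0,0,0,-0.1,0.5],[0,0,0,0,0,0,0.5]]]}}

```text
time: 9.57
position: [543.5, -192.0, 99.5]
ee_rot: [0.073, 1.57, -0.073]
contact_force: [-0.5, 0.4, -1.8]
opening: 13.9
```

```bash
python3 w.py w11;python3 - <<'E'
from h import *
f=np.load("pics/w11.npz");p=f["p"]
cv2.imwrite("pics/w11c.png",cv2.resize(p[155:205,225:280],None,fx=12,fy=12,interpolation=cv2.INTER_NEAREST)[:,:,::-1])
E
```

```text
{'time': np.float64(9.567), 'position': array([ 543.489, -192.002,   99.464]), 'ee_rot': array([ 0.073,  1.57 , -0.073]), 'contact_force': array([-0.533,  0.403, -1.767]), 'opening': np.float64(13.936)}
[[-0.     0.093  0.996]
 [ 0.     0.996 -0.093]
 [-1.     0.    -0.   ]]
```

View pics/w11c.png

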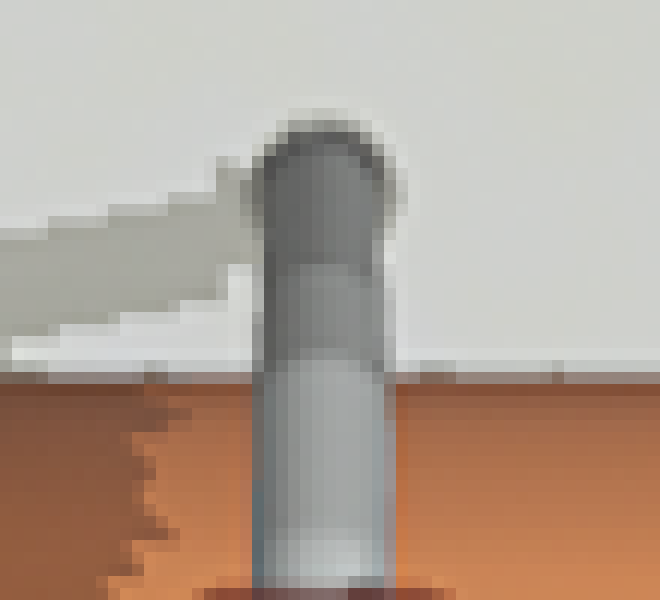

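Call:
{"name": "step_arm", "arguments": {"plan": [[[0,0,0,0,0,-0.1,0.5],[0,0,0,0,0,-0.1,0.5],[0,0,0,0,0,-0.1,0.5],[0,0,0,0,0,0,0.5]]]}}

```text
time: 9.95
position: [543.2, -192.1, 96.5]
ee_rot: [0.073, 1.57, -0.073]
contact_force: [-1.2, -0.5, -1.6]
opening: 13.5
```

Call:
{"name": "step_arm", "arguments": {"plan": [[[0,0,0,0,0,-0.1,0.5],[0,0,0,0,0,-0.1,0.5],[0,0,0,0,0,-0.1,0.5],[0,0,0,0,0,0,0.5]]]}}

```text
time: 10.28
position: [543.5, -192.3, 94.1]
ee_rot: [0.073, 1.57, -0.073]
contact_force: [-1.6, -0.1, 0.9]
opening: 13.8
```

Call:
{"name": "step_arm", "arguments": {"plan": [[[0,0,0,0,0,-0.1,0.5],[0,0,0,0,0,-0.1,0.5],[0,0,0,0,0,-0.1,0.5],[0,0,0,0,0,0,0.5]]]}}

```text
time: 10.62
position: [543.5, -192.5, 91.1]
ee_rot: [0.073, 1.57, -0.074]
contact_force: [-2.2, -0.3, 2.0]
opening: 13.7
```

Call:
{"name": "step_arm", "arguments": {"plan": [[[0,0,0,0,0,-0.1,0.5],[0,0,0,0,0,-0.1,0.5],[0,0,0,0,0,-0.1,0.5],[0,0,0,0,0,0,0.5]]]}}

```text
time: 10.95
position: [543.4, -192.5, 87.7]
ee_rot: [0.073, 1.57, -0.074]
contact_force: [-2.2, -1.4, -0.8]
opening: 13.6
```

```bash
python3 w.py w12
```

```text
{'time': np.float64(10.95), 'position': array([ 543.357, -192.546,   87.73 ]), 'ee_rot': array([ 0.073,  1.57 , -0.074]), 'contact_force': array([-2.245, -1.366, -0.803]), 'opening': np.float64(13.618)}
[[-0.     0.093  0.996]
 [-0.001  0.996 -0.093]
 [-1.    -0.001 -0.   ]]
```

View pics/w12.png

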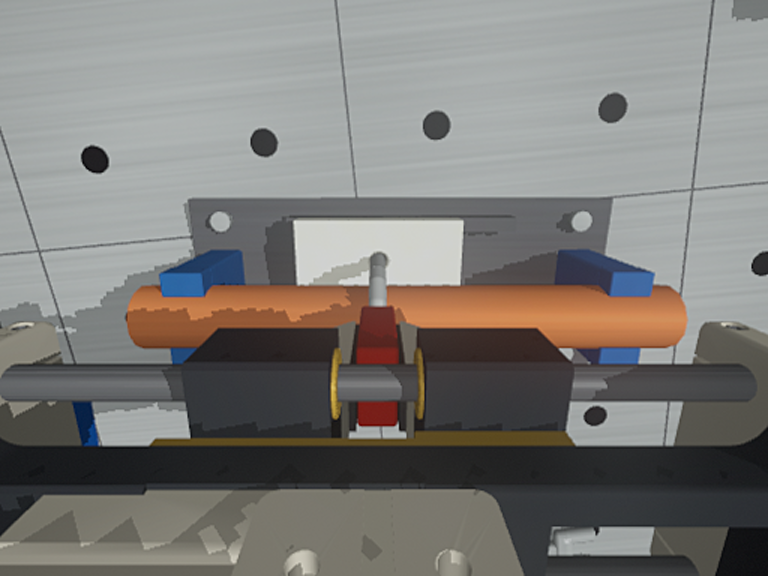

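Call:
{"name": "step_arm", "arguments": {"plan": [[[0,0,0,0,0,-0.1,0.5],[0,0,0,0,0,-0.1,0.5],[0,0,0,0,0,-0.1,0.5]]]}}

```text
time: 11.25
position: [543.7, -192.5, 85.2]
ee_rot: [0.073, 1.57, -0.074]
contact_force: [-5.1, -0.7, 9.7]
opening: 13.6
```

Call:
{"name": "step_arm", "arguments": {"plan": [[[0,0,0,0,0,-0.1,0.5],[0,0,0,0,0,-0.05,0.5]]]}}

```text
time: 11.42
position: [543.7, -192.5, 83.8]
ee_rot: [0.073, 1.569, -0.074]
contact_force: [-4.0, -1.2, 7.6]
opening: 14.0
```

Call:
{"name": "step_arm", "arguments": {"plan": [[[0,0,0,0,0,-0.05,0.5]]]}}

```text
time: 11.5
position: [543.6, -192.5, 83.2]
ee_rot: [0.073, 1.57, -0.074]
contact_force: [-3.0, -0.9, 6.9]
opening: 13.8
```

Not at the tube yet (force not rising steeply); go on in half-millimetre rows.

Call:
{"name": "step_arm", "arguments": {"plan": [[[0,0,0,0,0,-0.05,0.5]]]}}

```text
time: 11.58
position: [543.7, -192.5, 82.8]
ee_rot: [0.073, 1.569, -0.074]
contact_force: [-4.7, -1.0, 9.6]
opening: 13.9
```

Call:
{"name": "step_arm", "arguments": {"plan": [[[0,0,0,0,0,-0.05,0.5]]]}}

```text
time: 11.67
position: [543.8, -192.5, 82.7]
ee_rot: [0.073, 1.569, -0.074]
contact_force: [-5.1, 0.1, 13.4]
opening: 14.1
```

Call:
{"name": "step_arm", "arguments": {"plan": [[[0,0,0,0,0,-0.05,0.5]]]}}

```text
time: 11.75
position: [543.8, -192.5, 82.4]
ee_rot: [0.073, 1.569, -0.074]
contact_force: [-4.9, 0.3, 15.2]
opening: 13.7
```

Call:
{"name": "step_arm", "arguments": {"plan": [[[0,0,0,0,0,-0.04,0.5]]]}}

```text
time: 11.83
position: [543.9, -192.5, 82.3]
ee_rot: [0.073, 1.569, -0.074]
contact_force: [-6.7, -0.3, 17.1]
opening: 13.4
```

Call:
{"name": "step_arm", "arguments": {"plan": [[[0,0,0,0,0,-0.04,0.5]]]}}

```text
time: 11.92
position: [543.9, -192.5, 82.3]
ee_rot: [0.073, 1.569, -0.074]
contact_force: [-7.0, 0.4, 20.6]
opening: 13.6
```

Call:
{"name": "step_arm", "arguments": {"plan": [[[0,0,0,0,0,0,0.5]]]}}

```text
time: 12.0
position: [543.9, -192.6, 82.3]
ee_rot: [0.073, 1.569, -0.074]
contact_force: [-6.3, 0.1, 16.5]
opening: 13.7
```

```bash
python3 w.py w13
```

```text
{'time': np.float64(12.0), 'position': array([ 543.895, -192.553,   82.329]), 'ee_rot': array([ 0.073,  1.569, -0.074]), 'contact_force': array([-6.29 ,  0.057, 16.514]), 'opening': np.float64(13.711)}
[[ 0.     0.093  0.996]
 [-0.001  0.996 -0.093]
 [-1.    -0.001  0.   ]]
```

View pics/w13.png

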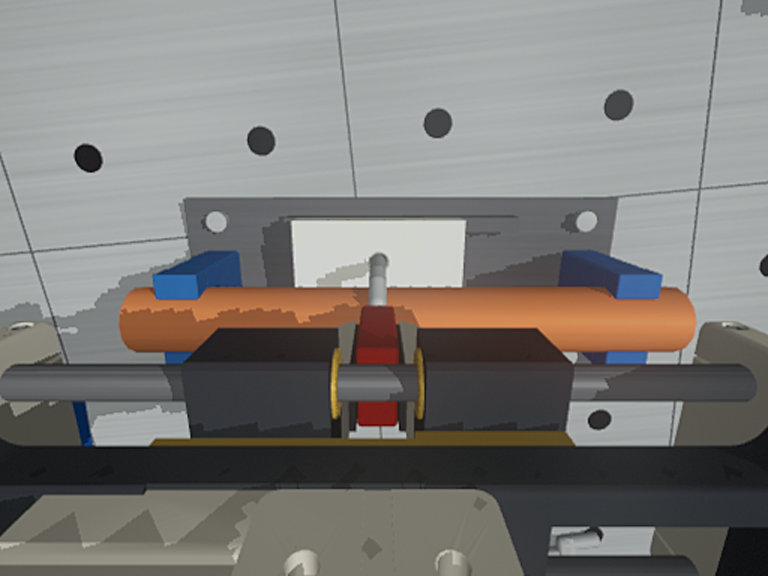

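Call:
{"name": "step_arm", "arguments": {"plan": [[[0,0,0,0,0,-0.04,0.5]]]}}

```text
time: 12.13
position: [543.9, -192.5, 82.3]
ee_rot: [0.073, 1.569, -0.074]
contact_force: [-7.8, 1.3, 23.3]
opening: 13.6
```

Call:
{"name": "step_arm", "arguments": {"plan": [[[0,0,0,0,0,-0.03,0.5]]]}}

```text
time: 12.22
position: [543.9, -192.6, 82.2]
ee_rot: [0.073, 1.569, -0.074]
contact_force: [-8.2, 0.8, 24.4]
opening: 13.7
```

Call:
{"name": "step_arm", "arguments": {"plan": [[[0,0,0,0,0,0.07,0.5],[0,0,0,0,0,0,2],[0,0,0,0,0,0,4],[0,0,0,0,0,0,4],[0,0,0,0,0,0,4],[0,0,0,0,0,0,4]]]}}

```text
time: 12.72
position: [543.7, -191.8, 80.0]
ee_rot: [0.073, 1.57, -0.073]
contact_force: [-0.6, 0.2, 0.2]
opening: 38.7
```

Call:
{"name": "step_arm", "arguments": {"plan": [[[0,0,0,0,0,1,4],[0,0,0,0,0,2,4],[0,0,0,0,0,2.5,4],[0,0,0,0,0,2.5,4],[0,0,0,0,0,2,4],[0,0,0,0,0,0,4],[0,0,0,0,0,0,4]]]}}

```text
time: 13.3
position: [544.8, -192.4, 182.4]
ee_rot: [0.072, 1.566, -0.074]
contact_force: [0.3, 1.1, 0.2]
opening: 39.6
```

```bash
python3 w.py w14;python3 - <<'E'
from h import *
from station import manip
f=np.load("pics/w14.npz");p,d=f["p"],f["d"];s=dict(position=f["pos"],ee_rot=f["rot"]);C=cam(manip,"wrist",s)
hsv=cv2.cvtColor(p,cv2.COLOR_RGB2HSV)
m=cv2.inRange(hsv,(0,130,40),(4,255,255))|cv2.inRange(hsv,(172,130,40),(180,255,255));m[:,:210]=0;m[:,300:]=0
ys,xs=np.nonzero(m);P=pts(C,np.c_[xs,ys],d[ys,xs]);P=P[d[ys,xs]>0];T=P[P[:,2]>P[:,2].max()-5]
print(len(T),"lug top",T.mean(0).round(1),np.median(T[:,2]),cv2.minAreaRect(T[:,:2].astype(np.float32)))
mt=cv2.inRange(hsv,(5,120,60),(14,255,255));ys,xs=np.nonzero(mt);P=pts(C,np.c_[xs,ys],d[ys,xs]);P=P[(P[:,2]>40)&(P[:,2]<80)];print("tube top",np.percentile(P[:,2],[95,98,99.5]))
p,d=manip.grab_frame("scene");cv2.imwrite("pics/s14.png",cv2.resize(p[110:230,190:310],None,fx=5,fy=5,interpolation=cv2.INTER_CUBIC)[:,:,::-1])
E
```

```text
{'time': np.float64(13.3), 'position': array([ 544.822, -192.393,  182.38 ]), 'ee_rot': array([ 0.072,  1.566, -0.074]), 'contact_force': array([0.305, 1.147, 0.209]), 'opening': np.float64(39.559)}
[[ 0.003  0.093  0.996]
 [-0.001  0.996 -0.093]
 [-1.    -0.001  0.003]]
491 lug top [ 542.9 -191.2  119.7] 119.63801402774828 ((543.497314453125, -191.06182861328125), (12.887032508850098, 28.806690216064453), 84.21592712402344)
tube top [71.25868514 71.6057194  71.98803041]
```

View pics/w14.png

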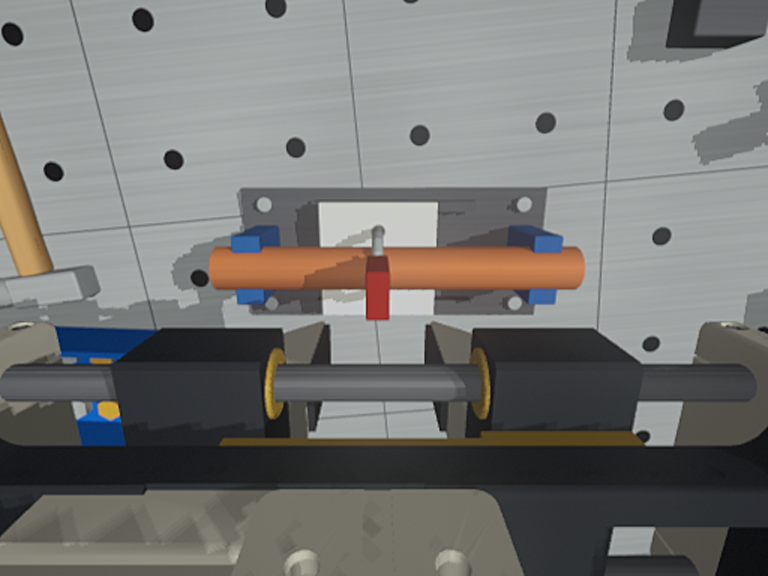

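View pics/s14.png

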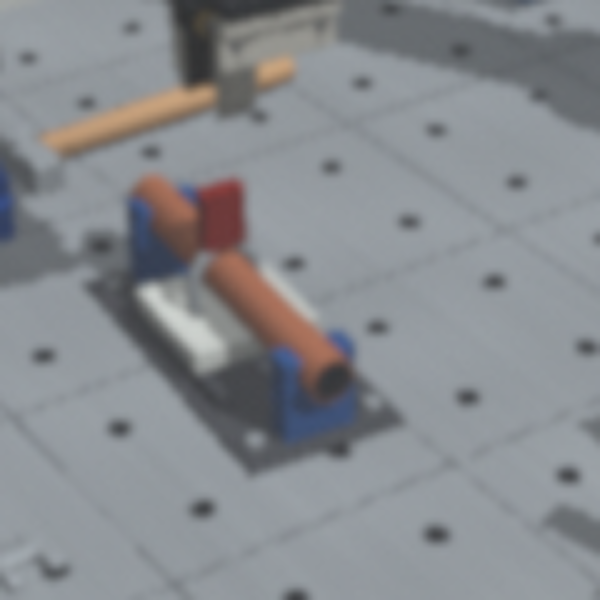

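```bash
python3 - <<'E'
from station import manip
print(manip.hand_in())
E
```

```text
the job is handed in; nothing more can be done
None
```

The red-lugged U-bolt is in the white plate, pressed down onto the tube and let go. I handed the job in at about 13.4 s of the 58 s allowed; no verdict was reported.

- **Search:** the wrist camera showed the plate's holes about 12.5 mm off the fixture's middle, toward the robot's right. The legs went in without a felt search, after trims of about 0.5 mm made by eye.
- **Press:** the sprung balls took about 4 to 12 N. At the tube the force climbed while the height stayed at the same level. I stopped at about 24 N downward on the tool, with 8 N sideways.
- **Last checks:** after release and retreat, the lug's top measured 119.6 mm. The camera read about 1 mm low, so 120 mm was expected with the bow on the tube. The lug stands about 0.5 mm from the holes' middle in the wrist view and looks upright. The tool force was near zero, and nothing else was touched as far as I could see.
- **Disagreements:** TCP readings scattered by 1 to 2 mm. The plate-edge and hole estimates across the tube differed by about 1 mm, so I went by the close crop of the leg over the hole.

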